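Build an optical stack in a leaning assembly cradle

TASK

Build the optical stack in the leaning cradle, each part square on the one below and resting against the two guide rods: first the spacer on the cradle's platen, then the cleaned glass blank, which is the one lying on the lens-tissue pack (leave the blank on the rubber pad alone), and last the retaining ring. Press on the ring until the stiff platen has gone all the way down, and seat the stack there with a short firm press of about 20 N, not much more because glass is brittle; then leave everything closed up, at rest, and the other things on the desk undisturbed.

Things in the scene. Friction and masses are not known exactly. Their poses are not given: they have to be found in the camera images.
- seat (a point): centre of the top face of the cradle's platen, a dark steel disc 47 mm across, 6 mm thick, about 60 mm above the desk; it moves with joint platen. z: the stack's axis, up out of the cradle, leaning 0.60 rad from vertical, to the robot's left (along -x of the cradle). y: horizontal, across the two guide rods. x: away from the rods.
- cradle: the leaning cradle, fixed; origin under its platen near the centre of a grey base plate 120 x 90 x 12 mm. In the axes of seat, two steel guide rods 10 mm thick run along z at x -26.2, y +18.3 and -18.3 mm, up to 56 mm above the raised platen: a 54 mm part touching both is centred. Its +y, -y and +x sides are open for fingers; the bracket lies over 20 mm below it.
- platen (a joint): travel of the platen down along the stack's axis, m: 0 is fully raised, 0.014 is fully down against a hard stop. No spring: stiff friction of about 7 N holds it where it is; it starts between 0 and 5 mm.
- spacer_center (a point): centre (half-way up) of the spacer: a dark steel tube-like ring standing on the desk, outer diameter 54 mm, inner 34 mm, 20 mm high, z along its axis, about 70 g.
- blank_1_point (a point): a point on the axis, 6 mm above the underside, of one of two rough clear glass lens blanks: a solid disc 54 mm in diameter, 12 to 17 mm thick (not ground to thickness, so feel where its top is), z along its axis, 60 g. One blank lies on the lens-tissue pack, the other on the rubber pad; which is which varies.
- blank_2_point (a point): the same point, on the axis 6 mm above the underside, of the other glass blank; its thickness differs.
- retainer_center (a point): centre (half-way up) of the retaining ring: a flat dark steel ring lying on the desk, outer diameter 54 mm, inner 36 mm, 10 mm high, two small bright spanner slots on top, z along its axis, 50 g.
- lens_tissue: the lens-tissue pack, a flat white and blue booklet lying fixed on the desk, 76 x 110 x 9 mm (x, y, z); origin at the centre of its underside. The cleaned blank lies on it.
- rubber_pad: a plain dark rubber pad fixed on the desk, 76 x 110 x 9 mm; origin at the centre of its underside. The blank that has not been cleaned lies on it and stays there.
- spacer: the spacer; origin at the centre of its underside.
- blank_1: the first glass blank; origin at the centre of its underside.
- blank_2: the second glass blank; origin at the centre of its underside.
- retainer: the retaining ring; origin at the centre of its underside.
- slide_carton: bystander: a closed carton of microscope slides, 30 x 80 x 21 mm, origin at the centre of its underside.
- coverslip_box: bystander: a small clear coverslip box, 30 x 30 x 23 mm, origin at the centre of its underside.
- objective_case: bystander: a white screw canister with a black cap, 42 mm across and 46 mm high, origin at the centre of its underside.
Not all that is in view belongs to the job. Leave any pink or red look-alike of the blank_2 alone.

How it is judged:
On the way, in this order (a step that is already met when the one before it is completed fails the run):
1. the spacer is seated square on the platen, against the guide rods (z of spacer_center in the frame of seat between 0.0082 and 0.0118 m and x of spacer_center in the frame of seat between -0.003 and 0.003 m and y of spacer_center in the frame of seat between -0.003 and 0.003 m and angle between the z axis of spacer_center and the z axis of seat, either way round below 0.07 rad), for 0.2 s.
2. the cleaned blank is seated square on the spacer (all of step 1 and (((z of blank_1_point in the frame of seat between 0.024 and 0.028 m and x of blank_1_point in the frame of seat between -0.003 and 0.003 m and y of blank_1_point in the frame of seat between -0.003 and 0.003 m and angle between the z axis of blank_1_point and the z axis of seat, either way round below 0.07 rad) and (horizontal distance between blank_2_point and rubber_pad below 0.03 m and distance of blank_2_point from where it was at the start of the episode below 0.01 m)) or ((z of blank_2_point in the frame of seat between 0.024 and 0.028 m and x of blank_2_point in the frame of seat between -0.003 and 0.003 m and y of blank_2_point in the frame of seat between -0.003 and 0.003 m and angle between the z axis of blank_2_point and the z axis of seat, either way round below 0.07 rad) and (horizontal distance between blank_1_point and rubber_pad below 0.03 m and distance of blank_1_point from where it was at the start of the episode below 0.01 m)))), for 0.2 s.
3. the retaining ring is seated square on the blank, the platen is all the way down, and the ring is pressed on the glass with over 12 N (all of step 1 and (((z of blank_1_point in the frame of seat between 0.024 and 0.028 m and x of blank_1_point in the frame of seat between -0.003 and 0.003 m and y of blank_1_point in the frame of seat between -0.003 and 0.003 m and angle between the z axis of blank_1_point and the z axis of seat, either way round below 0.07 rad) and (horizontal distance between blank_2_point and rubber_pad below 0.03 m and distance of blank_2_point from where it was at the start of the episode below 0.01 m) and (z of retainer_center in the frame of seat between 0.0348 and 0.0392 m and x of retainer_center in the frame of seat between -0.003 and 0.003 m and y of retainer_center in the frame of seat between -0.003 and 0.003 m and angle between the z axis of retainer_center and the z axis of seat, either way round below 0.07 rad)) or ((z of blank_2_point in the frame of seat between 0.024 and 0.028 m and x of blank_2_point in the frame of seat between -0.003 and 0.003 m and y of blank_2_point in the frame of seat between -0.003 and 0.003 m and angle between the z axis of blank_2_point and the z axis of seat, either way round below 0.07 rad) and (horizontal distance between blank_1_point and rubber_pad below 0.03 m and distance of blank_1_point from where it was at the start of the episode below 0.01 m) and (z of retainer_center in the frame of seat between 0.0398 and 0.0442 m and x of retainer_center in the frame of seat between -0.003 and 0.003 m and y of retainer_center in the frame of seat between -0.003 and 0.003 m and angle between the z axis of retainer_center and the z axis of seat, either way round below 0.07 rad))) and value of joint platen above 0.0125 m and (contact force between retainer and blank_1 above 12 N or contact force between retainer and blank_2 above 12 N)), for 0.2 s.
At the end, for the whole second after the job is handed in: On the platen: spacer, cleaned blank, retaining ring, in this order, no gap over 2 mm, all within 3 mm of the axis, 4 degrees of square, at rest; platen over 12.5 of its 14 mm down; the other blank still on the rubber pad, moved under 10 mm (all of step 1 and (((z of blank_1_point in the frame of seat between 0.024 and 0.028 m and x of blank_1_point in the frame of seat between -0.003 and 0.003 m and y of blank_1_point in the frame of seat between -0.003 and 0.003 m and angle between the z axis of blank_1_point and the z axis of seat, either way round below 0.07 rad) and (horizontal distance between blank_2_point and rubber_pad below 0.03 m and distance of blank_2_point from where it was at the start of the episode below 0.01 m) and (z of retainer_center in the frame of seat between 0.0348 and 0.0392 m and x of retainer_center in the frame of seat between -0.003 and 0.003 m and y of retainer_center in the frame of seat between -0.003 and 0.003 m and angle between the z axis of retainer_center and the z axis of seat, either way round below 0.07 rad)) or ((z of blank_2_point in the frame of seat between 0.024 and 0.028 m and x of blank_2_point in the frame of seat between -0.003 and 0.003 m and y of blank_2_point in the frame of seat between -0.003 and 0.003 m and angle between the z axis of blank_2_point and the z axis of seat, either way round below 0.07 rad) and (horizontal distance between blank_1_point and rubber_pad below 0.03 m and distance of blank_1_point from where it was at the start of the episode below 0.01 m) and (z of retainer_center in the frame of seat between 0.0398 and 0.0442 m and x of retainer_center in the frame of seat between -0.003 and 0.003 m and y of retainer_center in the frame of seat between -0.003 and 0.003 m and angle between the z axis of retainer_center and the z axis of seat, either way round below 0.07 rad))) and value of joint platen above 0.0125 m and linear speed of each of spacer, blank_1, blank_2, retainer below 0.01 m/s); the robot touches nothing.
It fails at once if the glass is pressed or struck against another part of the stack with more than 60 N (contact force between any of blank_1, blank_2 and spacer above 60 N or contact force between any of blank_1, blank_2 and retainer above 60 N).
It fails at once if a bystander is shifted by more than 20 mm (distance of any of slide_carton, coverslip_box, objective_case from where it was at the start of the episode above 0.02 m).
It also fails if it takes over 72 s, if anything falls off the work surface, if the arm or the gripper's body presses on something with over 40 N, if the wrist force passes 120 N, or if a joint passes its speed limit or range.

ROBOT

A 6-joint arm with a two-finger parallel gripper is mounted at the origin on a cart in front of the work surface, level with it; the furniture and walls round the work are solid. World frame = base frame: x ahead of the robot, y to its left, z up, the work surface at z = 0. Lengths are in m, angles in rad, forces in N, time in s.
With the tool pointing down it reaches from about 0.4 to 0.825 m from the base axis. Payload 7 kg.
Tool frame: the origin (TCP) lies between the finger pads; the fingertips stand 8 mm ahead of it and the grasp point (between the pads) lies 11 mm behind it (arm.finger_overhang is the distance from the TCP to the fingertips, in m); z points along the fingers, y is the line along which they close (so a half turn about z gives the same grasp; the last joint's range is limited). The gripper opens to 88 mm and grips with 3 to 60 N. Pads are 19 mm wide; open, the fingers measure 130 mm over their backs; the gripper's body (78 mm by 193 mm) begins 47 mm behind the grasp point.
Start: joints at [-0.819, 0.359, 0.012, 0, -1.224, -0.288], TCP at [0.302, -0.604, 0.235] pointing down, gripper open.
Joint ranges: [-3.07, 3.07], [-1.43, 2.12], [-1.02, 1.25], [-3.03, 1.67], [-3.05, -0], [-3.03, 3.03]. Speed limits (rad/s): [2.39, 2.39, 3.01, 3.14, 3.14, 3.14].

INTERFACE

Orientations are given as [roll, pitch, yaw] about the fixed x, y, z axes, in that order (R = Rz(yaw) Ry(pitch) Rx(roll)).
In Python, from station import arm gives the robot as it stands.
- The arm moves only by the tool move_arm, never from a script. Its argument "rows" is text: rows parted by semicolons, each of 7 numbers parted by spaces: the turn, a rotation vector about the tool's x, y, z in degrees, then the shift along the tool's x, y, z in m, then the finger opening in m, from 0 to 0.0876. A call has 1 to 8 rows; each row shifts and turns the commanded pose from where the row before left it, along the tool's axes as they then stand; what a row does not reach is not made up. A row lasts 1/8 s, in which the tool goes at most 62.5 mm and 10.7 degrees, less where a joint would pass 70% of its speed; a pose out of reach is approached as far as the arm can. A call is refused whole if a number of a shift passes 0.0625 or a number of a turn 10.7, either way. A call with a gripper value outside its range is refused whole. The fingers move at their own pace and stop on an object; "squeeze" is the grip in N (left out, the last holds). Time passes only in rows, so rows that do not move let the fingers close. It gives the time, the measured TCP pose, the force, the opening and the grip force at its end, in the units of the state.
- arm.get_state(): the state, without advancing time (a new reading comes with each control period).
- arm.grab_frame(name): name is "scene" or "top" or "wrist"; returns (picture, depth): 480x640x3 uint8, blue, green, red; 480x640 float32, m along the optical axis (not along the pixel's ray), 0 where there is no reading.
- arm.camera_model(name): a dict with "mtx" (3x3 intrinsics, pixels), "camera_from_world" (4x4, takes a point from world to camera coordinates); the wrist camera has in their place "mount" (4x4, takes a point from camera to tool coordinates, whose origin is the TCP and whose axes are the flange's). Camera axes: x right, y down, z forward; pixel columns grow to the right and rows downward; lengths in m; the calibration is good to about 2 mm. The wrist camera is an equidistant fisheye: a pixel r from the principal point sees the ray r / f radians off the axis. A picture is of the moment at which its call begins: read the wrist's pose just before it. camera_model takes no time and is no camera call.
- arm.job_done(): hands the job in; it is judged then, once.
The state is a dict: "t": time; "q": joint angles; "qd": joint speeds; "joint_efforts": joint torques, N m; "eef_pos": TCP position; "ee_rot": TCP orientation; "force": force on the tool from outside, world axes, zero at the start; "moment": the same for the moment, N m; "width": finger opening in m; "gripper_force": force on a finger pad.
Only numpy, scipy, OpenCV 4.12 (cv2) and the standard library are available. Lean on these libraries where they do the work, as an engineer would, in place of code of your own. Each camera call takes 0.05 s, during which the arm holds its last target. There are 200 camera calls.

## Working session

There is one attempt and no reset: what is moved stays moved. The work goes in short steps, Python scripts to look and compute and a tool call to move; the robot and the scene stay as the last step left them, time stands still between calls to the robot, and variables do not carry over. Pictures are saved under pics/ and viewed, at most 10 in all, crops included, and the job is handed in when it is done.

Besides the shell and the picture viewer there is one more tool, called by a JSON object that holds its "op" and its "data". move_arm: Moves the arm, as the interface text tells. Its arguments: {"type":"object","properties":{"rows":{"type":"string"},"squeeze":{"type":"number"}},"required":["rows"]}

```bash
ls; mkdir -p pics
python3 - <<'E'
from station import arm
import cv2,numpy as np
np.set_printoptions(precision=4,suppress=True)
s=arm.get_state();print(s)
for n in("scene","top"):
    p,d=arm.grab_frame(n);cv2.imwrite(f"pics/{n}0.png",p);np.save(f"pics/{n}0.npy",d)
    m=arm.camera_model(n);print(n,m)
print(arm.camera_model("wrist"),arm.finger_overhang)
E
```

```text
pics
{'t': 0.0, 'q': array([-0.8189,  0.3594,  0.0111, -0.0003, -1.2241, -0.2881]), 'qd': array([ 0.0015, -0.0017,  0.0007,  0.    , -0.0004,  0.0003]), 'joint_efforts': array([  0.0007, -58.2716,  29.3058,   6.997 ,   0.007 ,  -0.0002]), 'eef_pos': array([ 0.3017, -0.6033,  0.2336]), 'ee_rot': array([ 3.1399, -0.0002, -2.6779]), 'force': array([ 0.1099, -0.2307, -0.1351]), 'moment': array([ 0.0033,  0.0777, -0.0148]), 'gripper_force': 0.0, 'width': 0.08790371926250792}
scene {'mtx': array([[445.2064,   0.    , 316.7876],
       [  0.    , 445.2064, 240.2587],
       [  0.    ,   0.    ,   1.    ]]), 'camera_from_world': array([[-0.8935, -0.4489,  0.0073,  0.465 ],
       [-0.2613,  0.5066, -0.8217,  0.194 ],
       [ 0.3652, -0.7361, -0.5699,  0.9002],
       [ 0.    ,  0.    ,  0.    ,  1.    ]])}
top {'mtx': array([[578.9513,   0.    , 320.6702],
       [  0.    , 578.9513, 240.5301],
       [  0.    ,   0.    ,   1.    ]]), 'camera_from_world': array([[-0.0087, -0.9999,  0.0076, -0.0114],
       [-0.992 ,  0.0077, -0.1257,  0.5429],
       [ 0.1256, -0.0087, -0.992 ,  1.1766],
       [ 0.    ,  0.    ,  0.    ,  1.    ]])}
{'mtx': array([[371.6483,   0.    , 313.3234],
       [  0.    , 371.6483, 241.804 ],
       [  0.    ,   0.    ,   1.    ]]), 'mount': array([[-0.0004, -0.9521, -0.3058,  0.0825],
       [ 1.    , -0.0004, -0.0002,  0.0002],
       [ 0.0001, -0.3058,  0.9521, -0.1503],
       [ 0.    ,  0.    ,  0.    ,  1.    ]])} 0.008
```

View pics/top0.png

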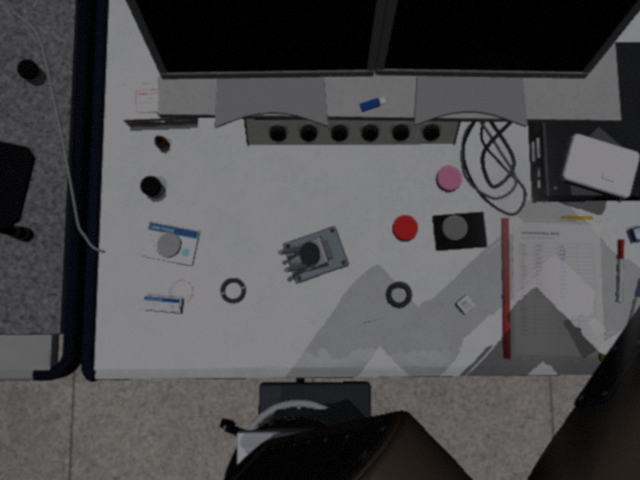

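View pics/scene0.png

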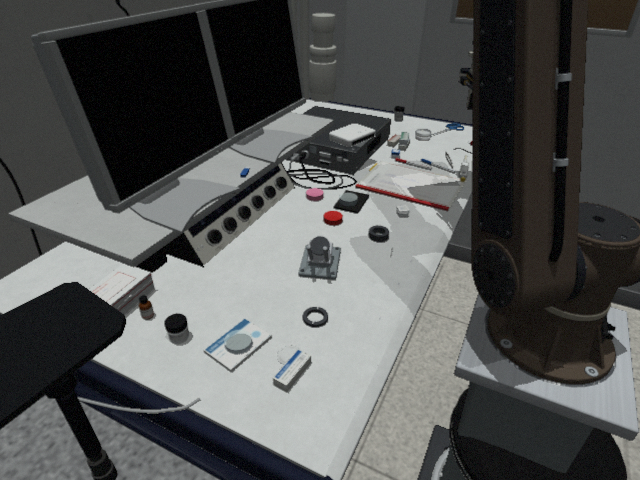

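The top view shows four groups:
- **Blanks:** one on the white/blue tissue at (169,245), and one on the dark pad at (455,227) that I leave alone.
- **Look-alikes:** pink at (449,178) and red at (405,228), both to be left alone.
- **Rings:** (233,290) and (399,294). In the scene view the second looks taller, so it is probably the spacer.
- **Cradle:** (312,253), leaning left.

I'll check these with depth and one close crop.

```bash
cat > h.py <<'E'
import cv2,numpy as np
from scipy.spatial.transform import Rotation as Ro
np.set_printoptions(precision=4,suppress=True,linewidth=150)
def world(cm,d):
    v,u=np.indices(d.shape);K=cm["mtx"]
    P=np.stack([(u-K[0,2])/K[0,0]*d,(v-K[1,2])/K[1,1]*d,d],-1)
    T=np.linalg.inv(cm["camera_from_world"])
    return P@T[:3,:3].T+T[:3,3]
def ray(cm,uv,z):
    K=cm["mtx"];T=np.linalg.inv(cm["camera_from_world"])
    r=T[:3,:3]@np.array([(uv[0]-K[0,2])/K[0,0],(uv[1]-K[1,2])/K[1,1],1]);o=T[:3,3]
    return o+r*(z-o[2])/r[2]
E
python3 - <<'E'
from station import arm
from h import *
for n,pts in (("top",dict(ringL=(233,290),ringR=(399,294),glassT=(169,245),glassP=(455,227),crad=(312,253),red=(405,228))),
  ("scene",dict(ringL=(315,316),ringR=(378,233),glassT=(239,343)))):
    cm=arm.camera_model(n);d=np.load(f"pics/{n}0.npy");W=world(cm,d)
    for k,(u,v) in pts.items():
        w=W[v-16:v+17,u-16:u+17].reshape(-1,3);w=w[w[:,2]>.006] if k[:4]=="ring" else w
        print(n,k,len(w),"med",np.median(w,0),"z pct",np.percentile(w[:,2],[5,50,75,95,99]))
p=cv2.imread("pics/top0.png")
a=[cv2.resize(p[v-35:v+35,u-50:u+50],(400,280),interpolation=3) for u,v in((233,285),(399,294),(312,253),(169,250))]
im=np.vstack([np.hstack(a[:2]),np.hstack(a[2:])]);cv2.imwrite("pics/crop.png",cv2.convertScaleAbs(im,alpha=1.5))
E
```

```text
top ringL 317 med [0.4403 0.1691 0.0115] z pct [0.0069 0.0115 0.0132 0.0158 1.2355]
top ringR 361 med [ 0.4302 -0.1787  0.0207] z pct [0.0083 0.0207 0.0222 0.0249 1.2355]
top glassT 1089 med [0.5374 0.3039 0.0146] z pct [0.0068 0.0146 0.0221 0.0255 0.0281]
top glassP 1089 med [ 0.5706 -0.301   0.0144] z pct [0.0012 0.0144 0.0268 0.03   0.0318]
top crad 1089 med [0.5139 0.0021 0.0534] z pct [0.0111 0.0534 0.0637 0.0759 1.2355]
top red 1089 med [ 0.5705 -0.1961  0.0049] z pct [-0.0022  0.0049  0.0181  0.0213  0.0235]
scene ringL 254 med [0.4374 0.174  0.0098] z pct [0.0065 0.0098 0.0109 0.0122 0.6691]
scene ringR 244 med [ 0.4272 -0.1713  0.018 ] z pct [0.0074 0.018  0.0198 0.0224 0.6691]
scene glassT 1089 med [0.533  0.3094 0.0117] z pct [0.0008 0.0117 0.0207 0.0223 0.0233]
```

View pics/crop.png

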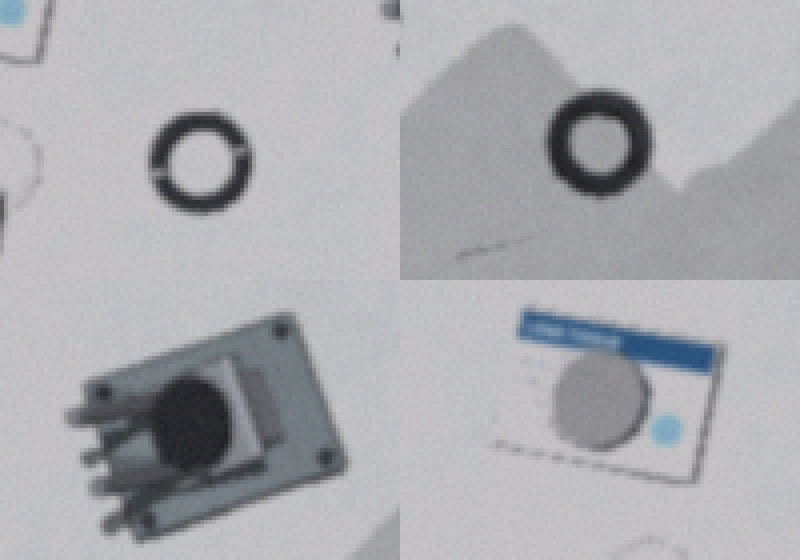

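The top-left crop shows a thin ring with two bright slots (the retainer, top about 10 mm). Top-right is a plain, thicker ring, top about 20 mm (the spacer). At the bottom are the cradle, with rods toward the lower left, and the blank on the white/blue tissue, whose top of about 22 mm suggests it is 12–13 mm thick. Next I'll move above the spacer for a closer wrist view.

```bash
cat >> h.py <<'E'
def pose(s): return np.array(s["eef_pos"]),Ro.from_euler("xyz",s["ee_rot"])
def plan(p,R,p2,R2,n,g=0.0876):
    """rows from pose to pose, straight line; shift along the axes before the row's turn"""
    rv=(R.inv()*R2).as_rotvec()
    for i in range(n):
        Ri=R*Ro.from_rotvec(rv*i/n)
        print(*np.round(np.degrees(rv/n),2),*np.round(Ri.inv().apply((p2-p)/n),4),g,end="; ")
    print()
def down(yaw): return Ro.from_euler("xyz",[np.pi,0,yaw])
E
python3 - <<'E'
from station import arm
from h import *
p,R=pose(arm.get_state())
plan(p,R,np.array([.43,-.16,.2]),down(-1.234),8)
E
```

```text
0.01 0.01 -10.34 -0.0391 0.0424 0.0043 0.0876; 0.01 0.01 -10.34 -0.0461 0.0347 0.0043 0.0876; 0.01 0.01 -10.34 -0.0516 0.0258 0.0042 0.0876; 0.01 0.01 -10.34 -0.0554 0.0162 0.0042 0.0876; 0.01 0.01 -10.34 -0.0574 0.006 0.0042 0.0876; 0.01 0.01 -10.34 -0.0575 -0.0044 0.0042 0.0876; 0.01 0.01 -10.34 -0.0558 -0.0147 0.0042 0.0876; 0.01 0.01 -10.34 -0.0522 -0.0245 0.0042 0.0876;
```

{"op": "move_arm", "data": {"rows": "0 0 -10.34 -0.0391 0.0424 0.0043 0.0876; 0 0 -10.34 -0.0461 0.0347 0.0043 0.0876; 0 0 -10.34 -0.0516 0.0258 0.0042 0.0876; 0 0 -10.34 -0.0554 0.0162 0.0042 0.0876; 0 0 -10.34 -0.0574 0.006 0.0042 0.0876; 0 0 -10.34 -0.0575 -0.0044 0.0042 0.0876; 0 0 -10.34 -0.0558 -0.0147 0.0042 0.0876; 0 0 -10.34 -0.0522 -0.0245 0.0042 0.0876"}}

```text
t: 1.1
eef_pos: [0.4302, -0.1585, 0.2007]
ee_rot: [-3.141, -0.0, -1.228]
force: [0.7, 0.1, -0.7]
width: 0.0877
gripper_force: 0.0
```

{"op": "move_arm", "data": {"rows": "0 0 0 0 0 0 0.0876; 0 0 0 0 0 0 0.0876; 0 0 0 0 0 0 0.0876"}}

```text
t: 1.48
eef_pos: [0.4298, -0.1612, 0.2007]
ee_rot: [3.141, 0.0, -1.236]
force: [-0.1, 0.4, 0.6]
width: 0.0874
gripper_force: 0.0
```

Run:
```python
from station import arm
from h import *
import pickle
s=arm.get_state();p,d=arm.grab_frame("wrist");pickle.dump((s,p,d),open("pics/w1.pkl","wb"));cv2.imwrite("pics/w1.png",cv2.convertScaleAbs(p,alpha=1.5))
print(s["eef_pos"],s["ee_rot"],s["qd"])
```

```text
[ 0.4298 -0.1612  0.2007] [ 3.1413  0.0001 -1.2363] [-0.0107 -0.001   0.0011 -0.0013  0.001   0.0002]
```

View pics/w1.png

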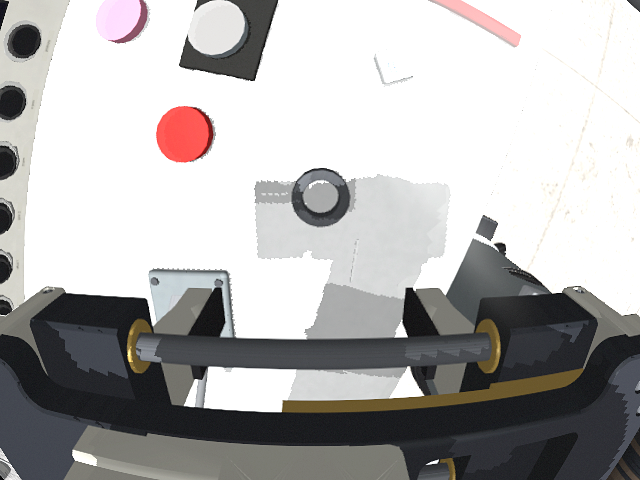

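The wrist view shows the spacer at (321,197), the red decoy at (185,134), the pad blank at (217,28) and the cradle's base corner at (190,300), partly hidden by the fingers. I'll measure the spacer's top ring through fisheye depth.

```bash
cat >> h.py <<'E'
def wworld(cm,s,d):
    v,u=np.indices(d.shape);K=cm["mtx"];x=u-K[0,2];y=v-K[1,2];r=np.hypot(x,y)+1e-9;th=r/K[0,0]
    t=np.tan(np.minimum(th,1.5))*d
    P=np.stack([x/r*t,y/r*t,d],-1)
    M=cm["mount"];P=P@M[:3,:3].T+M[:3,3]
    p,R=pose(s);return P@R.as_matrix().T+p
def circ(xy):
    A=np.c_[2*xy,np.ones(len(xy))];c=np.linalg.lstsq(A,(xy**2).sum(1),rcond=None)[0]
    return c[:2],np.sqrt(c[2]+c[0]**2+c[1]**2)
def ringfit(W,c,z0,z1,R=.045):
    """top-face points around c: centre of min enclosing circle and radius"""
    m=(np.hypot(W[...,0]-c[0],W[...,1]-c[1])<R)&(W[...,2]>z0)&(W[...,2]<z1)
    m=cv2.morphologyEx(m.astype(np.uint8),cv2.MORPH_OPEN,np.ones((2,2),np.uint8))>0
    q=W[m];cc,r=cv2.minEnclosingCircle(q[:,:2].astype(np.float32))
    return np.array(cc),r,q.mean(0),np.median(q[:,2]),len(q)
E
python3 - <<'E'
from station import arm
from h import *
import pickle
s,p,d=pickle.load(open("pics/w1.pkl","rb"));W=wworld(arm.camera_model("wrist"),s,d)
print("desk z near",[np.median(W[v-4:v+5,u-4:u+5,2]).round(4) for u,v in((250,150),(380,160),(300,90))])
print("spacer",ringfit(W,(.43,-.179),.015,.026))
E
```

```text
desk z near [np.float64(-0.0002), np.float64(-0.0001), np.float64(-0.0)]
spacer (array([ 0.4379, -0.1939]), 0.04946712777018547, array([ 0.4295, -0.1798,  0.0196]), np.float64(0.019942030035899547), 1638)
```

Run:
```python
from station import arm
from h import *
p,R=pose(arm.get_state())
plan(p,R,np.array([.4295,-.1798,.010]),down(-1.234),5)
```

```text
0.0 0.0 -0.03 0.0035 0.0013 0.0381 0.0876; 0.0 0.0 -0.03 0.0035 0.0013 0.0381 0.0876; 0.0 0.0 -0.03 0.0035 0.0013 0.0381 0.0876; 0.0 0.0 -0.03 0.0035 0.0013 0.0381 0.0876; 0.0 0.0 -0.03 0.0035 0.0013 0.0381 0.0876;
```

{"op": "move_arm", "data": {"rows": "0 0 0 0.0085 0.0033 0.050 0.0876; 0 0 0 0.0085 0.0033 0.050 0.0876; 0 0 0 0 0 0.040 0.0876; 0 0 0 0 0 0.030 0.0876; 0 0 0 0 0 0.012 0.0876; 0 0 0 0 0 0.006 0.0876; 0 0 0 0 0 0 0.0876"}}

```text
t: 2.4
eef_pos: [0.43, -0.1788, 0.0132]
ee_rot: [-3.141, -0.0, -1.234]
force: [-0.1, 0.4, 1.0]
width: 0.0876
gripper_force: 0.0
```

{"op": "move_arm", "data": {"rows": "0 0 0 0 0 0.002 0.04; 0 0 0 0 0 0 0.04; 0 0 0 0 0 0 0.04; 0 0 0 0 0 0 0.04; 0 0 0 0 0 0 0.04; 0 0 0 0 0 0 0.04", "squeeze": 25}}

```text
t: 3.15
eef_pos: [0.4296, -0.1785, 0.0109]
ee_rot: [-3.141, -0.0, -1.234]
force: [-1.2, 1.7, 4.9]
width: 0.0532
gripper_force: 25.0
```

{"op": "move_arm", "data": {"rows": "0 0 0 0 0 -0.03 0.04; 0 0 0 0 0 -0.06 0.04; 0 0 0 0 0 -0.06 0.04; 0 0 0 -0.02 0 -0.06 0.04; 0 0 0 -0.055 -0.025 -0.03 0.04; 0 0 0 -0.055 -0.025 0 0.04; 0 0 0 -0.055 -0.025 0 0.04; 0 0 0 -0.055 -0.025 0 0.04"}}

```text
t: 4.15
eef_pos: [0.4439, 0.0783, 0.248]
ee_rot: [-3.141, 0.0, -1.234]
force: [1.6, 0.1, -0.4]
width: 0.0533
gripper_force: 25.0
```

{"op": "move_arm", "data": {"rows": "0 0 0 -0.01 -0.02 0 0.04; 0 0 0 0 0 0 0.04; 0 0 0 0 0 0 0.04; 0 0 0 0 0 0 0.04"}}

```text
t: 4.65
eef_pos: [0.4597, 0.0913, 0.2477]
ee_rot: [3.141, 0.0, -1.236]
force: [0.1, 0.0, -0.9]
width: 0.0532
gripper_force: 25.0
```

Run:
```python
from station import arm
from h import *
import pickle
s=arm.get_state();p,d=arm.grab_frame("wrist");pickle.dump((s,p,d),open("pics/w2.pkl","wb"));cv2.imwrite("pics/w2.png",cv2.convertScaleAbs(p,alpha=1.3))
print(s)
```

```text
{'t': 4.65, 'q': array([ 0.6177,  0.0027, -0.4021, -0.0001, -1.1663, -0.2825]), 'qd': array([-0.0003, -0.0044,  0.    ,  0.0008, -0.0009, -0.0012]), 'joint_efforts': array([  0.2233, -28.8938,  29.0525,   6.9843,   0.0176,   0.0074]), 'eef_pos': array([0.4597, 0.0913, 0.2477]), 'ee_rot': array([ 3.1413,  0.    , -1.2356]), 'force': array([ 0.1481,  0.0269, -0.8892]), 'moment': array([-0.005 ,  0.0505, -0.0235]), 'gripper_force': 24.999678852036595, 'width': 0.05323241329479333}
```

View pics/w2.png

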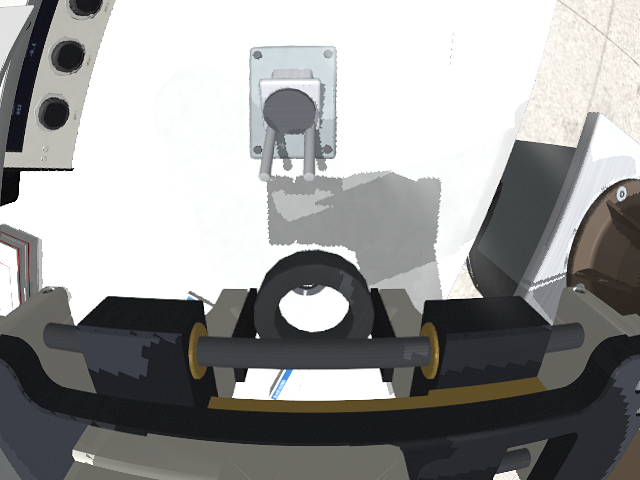

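The view shows the spacer held square, the platen disc at (290,110), the rods ending near (265,177) and (310,177), and the base plate spanning (250,47) to (336,158).

Run:
```python
from station import arm
from h import *
import pickle
s,p,d=pickle.load(open("pics/w2.pkl","rb"));W=wworld(arm.camera_model("wrist"),s,d)
B=np.zeros(d.shape,bool);B[35:190,235:350]=1
m=B&(W[...,2]>.008)&(W[...,2]<.0145)
q=W[m][:,:2];q=q[(np.abs(q-np.median(q,0))<.09).all(1)]
(c,sz,a)=cv2.minAreaRect((q*1000).astype(np.float32));print("base",c,sz,a,np.median(W[m][:,2]))
box=cv2.boxPoints((c,sz,a));print(box)
g=p.mean(2);mm=B&(W[...,2]>.04)&(W[...,2]<.09);P=np.zeros_like(B);P[86:136,262:318]=1
m=mm&P
print("gray hist",np.percentile(g[m],[5,25,50,75,95]))
q=W[m&(g<85)];
for _ in range(8):
    c0=q.mean(0);n=np.linalg.svd(q-c0,full_matrices=False)[2][2];n*=np.sign(n[2]);r=(q-c0)@n;q=q[abs(r)<max(.0012,2*r.std())]
print("platen",len(q),c0,n,"lean",np.arccos(n[2]),"az",np.arctan2(n[1],n[0]),r.std())
# rods above platen: residual >6mm
X=W[B&(W[...,2]>.03)&(W[...,2]<.14)]
# desk-mean platen extents in its frame
az=np.arctan2(n[1],n[0]);zs=np.array([np.sin(.6)*np.cos(az),np.sin(.6)*np.sin(az),np.cos(.6)]);ys=np.cross([0,0,1],-zs);ys/=np.linalg.norm(ys);xs=np.cross(ys,zs)
l=np.c_[(q-c0)@xs,(q-c0)@ys];print("extents",np.percentile(l,[0,1,50,99,100],axis=0),(q-c0).T.shape)
L=np.c_[(X-c0)@xs,(X-c0)@ys,(X-c0)@zs];r=L[(L[:,2]>8)|(L[:,2]>.008)]
for sg in(1,-1):
    k=r[(r[:,1]*sg>.005)&(abs(r[:,0])<.045)]
    for a0 in(.008,.02,.032,.044):
        kk=k[(k[:,2]>a0)&(k[:,2]<a0+.012)]
        if len(kk)>3:print(sg,a0,len(kk),"x max/med",kk[:,0].max().round(4),np.median(kk[:,0]).round(4),"y min/max",kk[:,1].min().round(4),kk[:,1].max().round(4))
    print("ztop",k[:,2].max())
```

```text
base (516.9999389648438, -5.109596252441406) (90.46161651611328, 119.98533630371094) 18.61240577697754 0.012033675824431184
[[454.9872  37.3093]
 [493.2823 -76.4007]
 [579.0127 -47.5285]
 [540.7177  66.1815]]
gray hist [ 70.6667  83.      84.      92.4167 180.3333]
platen 1401 [0.5126 0.008  0.0656] [-0.1909  0.5284  0.8272] lean 0.5966362081871128 az 1.9174473156742489 0.0005557641663575139
extents [[-0.025  -0.0233]
 [-0.0223 -0.0216]
 [ 0.0002 -0.    ]
 [ 0.0209  0.0211]
 [ 0.0227  0.0223]] (3, 1401)
1 0.008 84 x max/med -0.0215 -0.0232 y min/max 0.014 0.0241
1 0.02 93 x max/med -0.0215 -0.0232 y min/max 0.014 0.0238
1 0.032 106 x max/med -0.0214 -0.0231 y min/max 0.0138 0.0239
1 0.044 144 x max/med -0.0215 -0.0237 y min/max 0.0137 0.0243
ztop 0.057584843812379445
-1 0.008 88 x max/med -0.022 -0.0236 y min/max -0.0222 -0.0131
-1 0.02 90 x max/med -0.022 -0.0234 y min/max -0.0221 -0.0132
-1 0.032 95 x max/med -0.0218 -0.0235 y min/max -0.022 -0.0134
-1 0.044 119 x max/med -0.0219 -0.0237 y min/max -0.0219 -0.0128
ztop 0.05762683972957257
```

```bash
cat >> h.py <<'E'
az=1.8965
zs=np.array([np.sin(.6)*np.cos(az),np.sin(.6)*np.sin(az),np.cos(.6)]);ys=np.cross([0,0,1],-zs);ys/=np.linalg.norm(ys);xs=np.cross(ys,zs)
S=np.c_[xs,ys,zs];RT=Ro.from_matrix(np.c_[xs,-ys,-zs])
seat0=np.array([.5126,.008,.0656])
try: seat=np.load("seat.npy")
except OSError: seat=seat0
def inseat(v): return (np.asarray(v)-seat)@S
E
python3 - <<'E'
from station import arm
from h import *
import pickle
s,p,d=pickle.load(open("pics/w2.pkl","rb"));W=wworld(arm.camera_model("wrist"),s,d)
B=np.zeros(d.shape,bool);B[35:190,235:350]=1
X=W[B&(W[...,2]>.03)&(W[...,2]<.14)];L=(X-seat0)@S
k=L[(L[:,2]>.01)&(L[:,2]<.055)&(L[:,0]<-.015)&(L[:,0]>-.04)]
a=k[k[:,1]>0];b=k[k[:,1]<0];o=np.array([(np.percentile(a[:,0],98)+np.percentile(b[:,0],98))/2+.0212,(a[:,1].min()+a[:,1].max()+b[:,1].min()+b[:,1].max())/4,0])
print("seat offset",o,"rod x",np.percentile(a[:,0],98),np.percentile(b[:,0],98),"slope",[np.polyfit(k_[:,2],k_[:,1],1)[0] for k_ in(a,b)])
st=seat0+S@o;np.save("seat.npy",st);print(st)
# held spacer in tool frame
pp,R=pose(s);T=R.inv().apply((W.reshape(-1,3)-pp)).reshape(W.shape)
m=(np.hypot(T[...,0],T[...,1])<.032)&(abs(T[...,2]+.009)<.0025);q=T[m];print(len(q),np.median(q,0),q.min(0),q.max(0))
plan(pp,R,st+S@np.array([.003,0,.085]),RT,6,.04)
E
```

```text
seat offset [-0.0007 -0.0001  0.    ] rod x -0.02191140704543977 -0.021854446964966513 slope [np.float64(-0.013591636096251537), np.float64(-0.012399703872412494)]
[0.5123 0.0085 0.0652]
4593 [ 0.0139 -0.0004 -0.009 ] [-0.009  -0.0307 -0.0114] [ 0.0289  0.0315 -0.0065]
-0.02 5.73 0.09 0.0083 -0.0038 0.0184 0.04; -0.02 5.73 0.09 0.0064 -0.0038 0.0192 0.04; -0.02 5.73 0.09 0.0045 -0.0039 0.0197 0.04; -0.02 5.73 0.09 0.0025 -0.0039 0.0201 0.04; -0.02 5.73 0.09 0.0005 -0.0039 0.0202 0.04; -0.02 5.73 0.09 -0.0016 -0.0039 0.0202 0.04;
```

```bash
sed -i 's/az=1.8965/az=1.912/' h.py
python3 - <<'E'
from station import arm
from h import *
st=seat0+S@np.array([-.0007,.0003,0]);np.save("seat.npy",st);print(st)
pp,R=pose(arm.get_state());plan(pp,R,st+S@np.array([.003,0,.085]),RT,6,.04)
E
```

```text
[0.5127 0.0086 0.0652]
0.02 5.73 -0.06 0.0083 -0.0038 0.0185 0.04; 0.02 5.73 -0.06 0.0065 -0.0037 0.0192 0.04; 0.02 5.73 -0.06 0.0045 -0.0037 0.0198 0.04; 0.02 5.73 -0.06 0.0025 -0.0037 0.0201 0.04; 0.02 5.73 -0.06 0.0005 -0.0037 0.0203 0.04; 0.02 5.73 -0.06 -0.0015 -0.0037 0.0202 0.04;
```

{"op": "move_arm", "data": {"rows": "0 5.73 -0.06 0.0083 -0.0037 0.0185 0.04; 0 5.73 -0.06 0.0065 -0.0037 0.0192 0.04; 0 5.73 -0.06 0.0045 -0.0037 0.0198 0.04; 0 5.73 -0.06 0.0025 -0.0037 0.0201 0.04; 0 5.73 -0.06 0.0005 -0.0037 0.0203 0.04; 0 5.73 -0.06 -0.0015 -0.0037 0.0202 0.04; 0 0 0 0 0 0 0.04; 0 0 0 0 0 0 0.04"}}

```text
t: 5.7
eef_pos: [0.4977, 0.0526, 0.1376]
ee_rot: [3.14, -0.598, -1.228]
force: [0.4, 0.1, -1.0]
width: 0.0528
gripper_force: 25.0
```

```bash
cat > st.py <<'E'
from station import arm
from h import *
s=arm.get_state();p,R=pose(s);print("t",s["t"],"TCP in seat",inseat(p),"F seat",s["force"]@S,"M",s["moment"],"rot err tool deg",np.degrees((R.inv()*RT).as_rotvec()),"w",s["width"],s["gripper_force"])
E
python3 st.py
```

```text
t 5.7 TCP in seat [0.0025 0.0005 0.086 ] F seat [-0.5155  0.365  -0.8098] M [ 1.8615  0.8119 -0.0088] rot err tool deg [0.0381 0.1319 0.0689] w 0.052824875030394146 24.999700421467423
```

{"op": "move_arm", "data": {"rows": "0 0 0 0 0 0.03 0.04; 0 0 0 0 0 0.02 0.04; 0 0 0 0 0 0.012 0.04; 0 0 0 0 0 0.007 0.04; 0 0 0 0 0 0.002 0.04; 0 0 0 0 0 0 0.04; 0 0 0 0 0 0 0.04"}}

```text
t: 6.58
eef_pos: [0.5111, 0.0152, 0.0787]
ee_rot: [3.14, -0.6, -1.227]
force: [-0.3, -0.3, -1.6]
width: 0.0532
gripper_force: 25.0
```

```bash
python3 st.py
```

```text
t 6.575 TCP in seat [0.0021 0.0007 0.0149] F seat [-0.8    -0.3763 -1.4139] M [ 1.9534  0.8022 -0.0425] rot err tool deg [-0.0084  0.0112  0.1261] w 0.05317220997145265 24.999702097848058
```

{"op": "move_arm", "data": {"rows": "0 0 0 -0.001 0.0003 0 0.04; 0 0 0 -0.001 0 0 0.04; 0 0 0 0 0 0.001 0.04; 0 0 0 0 0 0.001 0.04; 0 0 0 0 0 0 0.04"}}

```text
t: 7.2
eef_pos: [0.5103, 0.015, 0.0755]
ee_rot: [3.139, -0.6, -1.227]
force: [-0.5, 0.2, -0.6]
width: 0.0529
gripper_force: 25.0
```

```bash
python3 st.py
```

```text
t 7.2 TCP in seat [ 0.0002 -0.0001  0.0123] F seat [-0.6093 -0.3766 -0.3044] M [1.9467 0.8186 0.0232] rot err tool deg [ 0.0528 -0.0056  0.1288] w 0.05291330599329459 24.99971025623381
```

{"op": "move_arm", "data": {"rows": "0 0 0 -0.001 0 0 0.04; 0 0 0 0 0 0 0.04; 0 0 0 0 0 0 0.04"}}

```text
t: 7.58
eef_pos: [0.5101, 0.016, 0.075]
ee_rot: [3.139, -0.6, -1.227]
force: [0.2, -0.1, -0.7]
width: 0.0533
gripper_force: 25.0
```

```bash
python3 st.py
```

```text
t 7.575 TCP in seat [-0.0009  0.      0.0125] F seat [-0.2593  0.1705 -0.6431] M [ 1.9405  0.8098 -0.0229] rot err tool deg [ 0.0359 -0.0007  0.1283] w 0.053293479530769405 24.999877084046602
```

{"op": "move_arm", "data": {"rows": "0 0 0 0 0 0.001 0.04; 0 0 0 0 0 0 0.04; 0 0 0 0 0 0 0.04"}}

```text
t: 7.95
eef_pos: [0.5103, 0.0154, 0.0742]
ee_rot: [3.139, -0.6, -1.227]
force: [0.3, 0.3, -0.8]
width: 0.0531
gripper_force: 25.0
```

```bash
python3 st.py
```

```text
t 7.95 TCP in seat [-0.0008 -0.      0.0115] F seat [-0.6124  0.4088 -0.5188] M [ 1.9276  0.8356 -0.0359] rot err tool deg [ 0.0422 -0.005   0.1239] w 0.05311295115459355 24.999796003103256
```

{"op": "move_arm", "data": {"rows": "0 0 0 -0.0005 0 0.0005 0.04; 0 0 0 0 0 0.0005 0.04; 0 0 0 0 0 0 0.04; 0 0 0 0 0 0 0.04"}}

```text
t: 8.45
eef_pos: [0.5104, 0.0154, 0.0732]
ee_rot: [3.14, -0.6, -1.227]
force: [-3.6, 1.7, 2.3]
width: 0.0532
gripper_force: 25.0
```

```bash
python3 st.py
```

```text
t 8.45 TCP in seat [-0.0013  0.0001  0.0106] F seat [-0.971  -2.8156  3.5115] M [ 1.9117  1.4893 -0.3879] rot err tool deg [ 0.0243 -0.0014  0.1272] w 0.05317589866569485 25.00192901585251
```

{"op": "move_arm", "data": {"rows": "0 0 0 -0.0005 0 0.0005 0.04; 0 0 0 0 0 0.0005 0.04; 0 0 0 0 0 0 0.04; 0 0 0 0 0 0 0.04"}}

```text
t: 8.95
eef_pos: [0.5106, 0.015, 0.0723]
ee_rot: [3.14, -0.601, -1.227]
force: [-2.0, 1.9, 5.7]
width: 0.0534
gripper_force: 25.0
```

```bash
python3 st.py
```

```text
t 8.95 TCP in seat [-0.0015  0.0001  0.0097] F seat [ 1.1457 -1.2637  6.0896] M [ 1.1339  1.1662 -0.3726] rot err tool deg [ 0.0256 -0.0342  0.1184] w 0.05344795349523242 25.002972967922688
```

{"op": "move_arm", "data": {"rows": "0 0 0 -0.0006 0 0 0.04; 0 0 0 0 0 0 0.04; 0 0 0 0 0 0 0.04"}}

```text
t: 9.32
eef_pos: [0.5105, 0.0153, 0.0721]
ee_rot: [3.14, -0.601, -1.227]
force: [0.3, -0.4, 6.1]
width: 0.0527
gripper_force: 25.0
```

```bash
python3 st.py
```

```text
t 9.325 TCP in seat [-0.0019  0.0002  0.0097] F seat [3.7886 0.1454 4.7723] M [ 0.5949  0.5526 -0.1383] rot err tool deg [ 0.0331 -0.059   0.1089] w 0.052698928702765005 25.001838337630033
```

{"op": "move_arm", "data": {"rows": "0 0 0 0 0 0 0.056; 0 0 0 0 0 0 0.06; 0 0 0 0 0 0 0.07; 0 0 0 0 0 0 0.0876; 0 0 0 0 0 0 0.0876"}}

```text
t: 9.95
eef_pos: [0.5102, 0.0155, 0.0716]
ee_rot: [3.139, -0.6, -1.227]
force: [-0.1, -0.2, 0.2]
width: 0.0842
gripper_force: 0.0
```

```bash
python3 st.py
```

```text
t 9.95 TCP in seat [-0.0025 -0.0001  0.0094] F seat [ 0.2386 -0.1148  0.0538] M [1.7233 0.7127 0.0078] rot err tool deg [ 0.0467 -0.004   0.1298] w 0.08421112696148274 0.0
```

{"op": "move_arm", "data": {"rows": "0 0 0 0.001 0 -0.01 0.0876; 0 0 0 0 0 -0.03 0.0876; 0 0 0 0 0 -0.05 0.0876; 0 0 0 0 0 -0.04 0.0876; 0 0 0 -0.05 0 0 0.0876; 0 0 0 0 0 0 0.0876; 0 0 0 0 0 0 0.0876"}}

```text
t: 10.82
eef_pos: [0.4718, 0.123, 0.1515]
ee_rot: [3.139, -0.6, -1.226]
force: [0.4, -0.4, 0.3]
width: 0.0876
gripper_force: 0.0
```

```bash
python3 st.py
python3 - <<'E'
from station import arm
from h import *
import pickle
s=arm.get_state();p,d=arm.grab_frame("wrist");pickle.dump((s,p,d),open("pics/w3.pkl","wb"));cv2.imwrite("pics/w3.png",cv2.convertScaleAbs(p,alpha=1.3))
E
```

```text
t 10.825 TCP in seat [-0.0516 -0.0003  0.1398] F seat [ 0.6208  0.2649 -0.0613] M [ 1.7171  0.7134 -0.0293] rot err tool deg [ 0.0442 -0.0053  0.1887] w 0.08758823319951096 0.0
```

View pics/w3.png

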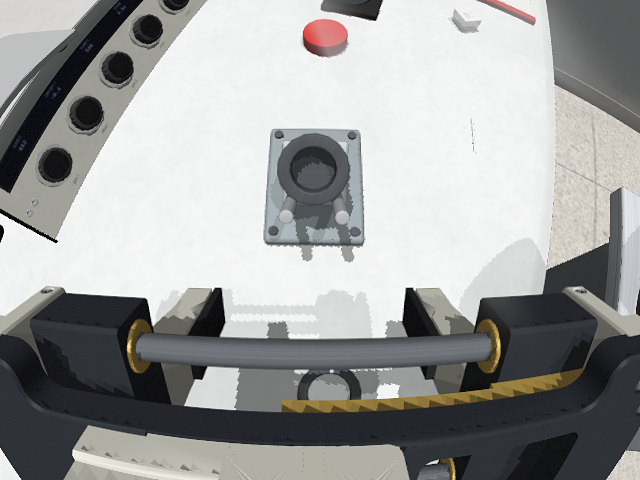

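The spacer sits on the platen at (314,170), resting on both rods (tips at (286,216) and (342,217)). I'll measure it in seat axes and plan the move to look at the blank.

```bash
cat > chk.py <<'E'
import sys,pickle
from station import arm
from h import *
def check(f,h,box):
    s,p,d=pickle.load(open(f,"rb"));W=wworld(arm.camera_model("wrist"),s,d);L=(W-seat)@S
    B=np.zeros(d.shape,bool);B[box[1]:box[3],box[0]:box[2]]=1
    m=B&(np.hypot(L[...,0],L[...,1])<.032)&(abs(L[...,2]-h)<.003);q=L[m]
    n=np.linalg.svd(q-q.mean(0),full_matrices=False)[2][2]
    i=m&(np.abs((L-q.mean(0))@n)<.0012);q=L[i]
    e=cv2.convexHull(q[:,:2].astype(np.float32))[:,0];c,r=circ(e)
    print(f,len(q),"top",np.median(q,0),"normal",n,"hull circle",c,r)
    rp=L[B&(L[...,2]>h+.008)&(L[...,2]<.08)&(abs(L[...,0]+.026)<.01)];print("rod zmax",np.percentile(rp[:,2],99) if len(rp) else 0,"near x",np.percentile(rp[:,0],98))
if __name__=="__main__": check(sys.argv[1],float(sys.argv[2]),eval(sys.argv[3]))
E
python3 chk.py pics/w3.pkl .02 "(262,120,370,250)"
python3 - <<'E'
from station import arm
from h import *
p,R=pose(arm.get_state());plan(p,R,np.array([.512,.25,.24]),down(-1.45),6)
E
```

```text
pics/w3.pkl 2147 top [0.0004 0.0014 0.0189] normal [0.0021 0.0056 1.    ] hull circle [-0.0019  0.0004] 0.02769920128465606
rod zmax 0.057525672418636084 near x -0.021728023485939527
-0.62 -5.71 2.06 -0.0063 -0.0134 -0.0222 0.0876; -0.62 -5.71 2.06 -0.009 -0.0129 -0.0216 0.0876; -0.62 -5.71 2.06 -0.0115 -0.0123 -0.0207 0.0876; -0.62 -5.71 2.06 -0.014 -0.0116 -0.0196 0.0876; -0.62 -5.71 2.06 -0.0162 -0.0109 -0.0182 0.0876; -0.62 -5.71 2.06 -0.0184 -0.0101 -0.0166 0.0876;
```

Run:
```python
from station import arm
from h import *
p,R=pose(arm.get_state());plan(p,R,np.array([.50,.39,.23]),down(-1.2296),6)
```

```text
0.02 -5.73 0.02 -0.0259 -0.0194 -0.0336 0.0876; 0.02 -5.73 0.02 -0.0292 -0.0194 -0.0309 0.0876; 0.02 -5.73 0.02 -0.0321 -0.0194 -0.0278 0.0876; 0.02 -5.73 0.02 -0.0347 -0.0194 -0.0244 0.0876; 0.02 -5.73 0.02 -0.037 -0.0193 -0.0209 0.0876; 0.02 -5.73 0.02 -0.0389 -0.0193 -0.017 0.0876;
```

{"op": "move_arm", "data": {"rows": "0 -5.73 0 -0.026 -0.0194 -0.0336 0.0876; 0 -5.73 0 -0.029 -0.0194 -0.0309 0.0876; 0 -5.73 0 -0.032 -0.0194 -0.0278 0.0876; 0 -5.73 0 -0.0347 -0.0194 -0.0244 0.0876; 0 -5.73 0 -0.037 -0.0194 -0.0209 0.0876; 0 -5.73 0 -0.0389 -0.0194 -0.017 0.0876; 0 0 0 0 0 0 0.0876; 0 0 0 0 0 0 0.0876"}}

```text
t: 11.88
eef_pos: [0.5004, 0.3886, 0.2293]
ee_rot: [3.139, -0.001, -1.229]
force: [-0.7, -1.6, -0.5]
width: 0.0878
gripper_force: 0.0
```

Run:
```python
from station import arm
from h import *
import pickle
s=arm.get_state();p,d=arm.grab_frame("wrist");pickle.dump((s,p,d),open("pics/w4.pkl","wb"));cv2.imwrite("pics/w4.png",cv2.convertScaleAbs(p,alpha=1.3))
print(s["eef_pos"],s["ee_rot"])
W=wworld(arm.camera_model("wrist"),s,d)
for n,c,a,b in(("blank",(.537,.304),.018,.030),("tissue",(.537,.304),.006,.012),("ret",(.44,.17),.007,.014)):
    m=(np.hypot(W[...,0]-c[0],W[...,1]-c[1])<.036)&(W[...,2]>a)&(W[...,2]<b);q=W[m]
    if len(q)>20:
        z=np.median(q[:,2]);q=q[abs(q[:,2]-z)<.001];e=cv2.convexHull(q[:,:2].astype(np.float32))[:,0];print(n,len(q),q.mean(0),"circle",circ(e))
```

```text
[0.5004 0.3886 0.2293] [ 3.1386 -0.0013 -1.2292]
blank 1925 [0.5396 0.3072 0.0206] circle (array([0.5395, 0.3073]), np.float64(0.026419536659455255))
tissue 1301 [0.5348 0.299  0.009 ] circle (array([0.5373, 0.304 ]), np.float64(0.03565113120208099))
ret 729 [0.4423 0.1705 0.0098] circle (array([0.4417, 0.1705]), np.float64(0.02654773663303798))
```

View pics/w4.png

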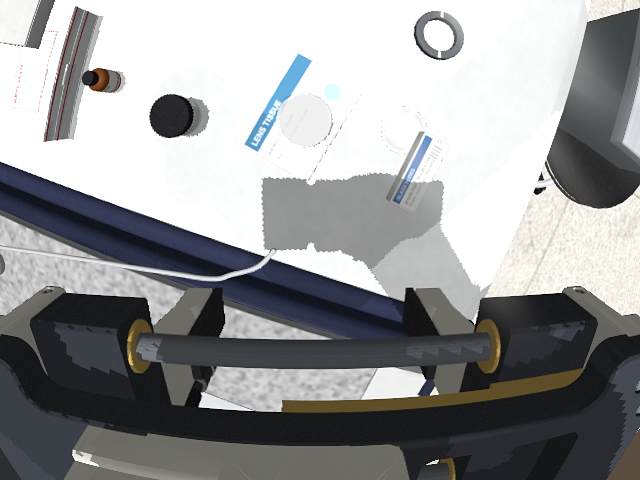

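The blank on the tissue (305,120) measures 53 mm across with its top at 20.6 mm, so it is about 12 mm thick. The retainer is at (439,35), the carton at (415,170) and the objective case at (171,116). All are clear of the fingers, so I'll descend on the blank.

Run:
```python
from station import arm
from h import *
p,R=pose(arm.get_state());plan(p,R,np.array([.5395,.3073,.0185]),down(-1.2296),1)
```

```text
0.18 -0.08 0.04 0.0895 -0.0105 0.2107 0.0876;
```

{"op": "move_arm", "data": {"rows": "0.18 -0.08 0 0.0445 -0.005 0.04 0.0876; 0 0 0 0.045 -0.0055 0.05 0.0876; 0 0 0 0 0 0.05 0.0876; 0 0 0 0 0 0.035 0.0876; 0 0 0 0 0 0.02 0.0876; 0 0 0 0 0 0.010 0.0876; 0 0 0 0 0 0 0.0876; 0 0 0 0 0 0 0.0876"}}

```text
t: 12.92
eef_pos: [0.5394, 0.313, 0.0294]
ee_rot: [-3.139, 0.002, -1.228]
force: [0.6, -0.3, 0.1]
width: 0.0875
gripper_force: 0.0
```

{"op": "move_arm", "data": {"rows": "0 0 0 0.0054 0.0019 0.004 0.0876; 0 0 0 0 0 0.005 0.0876; 0 0 0 0 0 0.0018 0.0876; 0 0 0 0 0 0 0.0876; 0 0 0 0 0 0 0.0876"}}

```text
t: 13.55
eef_pos: [0.5391, 0.307, 0.0176]
ee_rot: [-3.14, 0.001, -1.228]
force: [0.1, 0.5, -0.1]
width: 0.0876
gripper_force: 0.0
```

{"op": "move_arm", "data": {"rows": "0 0 0 0 0 -0.0006 0.04; 0 0 0 0 0 0 0.04; 0 0 0 0 0 0 0.04; 0 0 0 0 0 0 0.04; 0 0 0 0 0 0 0.04; 0 0 0 0 0 0 0.04", "squeeze": 25}}

```text
t: 14.3
eef_pos: [0.539, 0.3069, 0.0181]
ee_rot: [-3.14, 0.001, -1.228]
force: [-0.1, -0.0, 0.2]
width: 0.0535
gripper_force: 25.0
```

Run:
```python
from station import arm
from h import *
s=arm.get_state();p,R=pose(s);b=np.array([.5395,.3073,.009]);print("blank in tool",R.inv().apply(b-p),s["width"],s["force"],p)
e=p+np.array([0,0,.15]);st=seat+S@np.array([.003,0,.11])
plan(e,R,st,RT,8,.04)
```

```text
blank in tool [-0.0002 -0.0006  0.0091] 0.05345791943926855 [-0.1269 -0.0275  0.2194] [0.539  0.3069 0.0181]
-0.01 4.31 0.01 0.0266 0.0156 0.0012 0.04; -0.01 4.31 0.01 0.0264 0.0156 0.0032 0.04; -0.01 4.31 0.01 0.0261 0.0156 0.0052 0.04; -0.01 4.31 0.01 0.0256 0.0156 0.0072 0.04; -0.01 4.31 0.01 0.025 0.0156 0.0091 0.04; -0.01 4.31 0.01 0.0243 0.0156 0.0109 0.04; -0.01 4.31 0.01 0.0234 0.0156 0.0127 0.04; -0.01 4.31 0.01 0.0223 0.0156 0.0144 0.04;
```

{"op": "move_arm", "data": {"rows": "0 0 0 0 0 -0.015 0.04; 0 0 0 0 0 -0.04 0.04; 0 0 0 0 0 -0.05 0.04; 0 0 0 0 0 -0.045 0.04; 0 0 0 0 0 0 0.04"}}

```text
t: 14.92
eef_pos: [0.5409, 0.3082, 0.1738]
ee_rot: [-3.132, 0.005, -1.228]
force: [0.0, 0.5, -0.8]
width: 0.0531
gripper_force: 25.0
```

{"op": "move_arm", "data": {"rows": "0 4.31 0 0.0266 0.0156 0.0012 0.04; 0 4.31 0 0.0264 0.0156 0.0032 0.04; 0 4.31 0 0.0261 0.0156 0.0052 0.04; 0 4.31 0 0.0256 0.0156 0.0072 0.04; 0 4.31 0 0.025 0.0156 0.0091 0.04; 0 4.31 0 0.0243 0.0156 0.0109 0.04; 0 4.31 0 0.0234 0.0156 0.0127 0.04; 0 4.31 0 0.0223 0.0156 0.0144 0.04"}}

```text
t: 15.92
eef_pos: [0.4925, 0.0635, 0.158]
ee_rot: [-3.139, -0.603, -1.229]
force: [-0.1, 0.1, -0.3]
width: 0.0533
gripper_force: 25.0
```

{"op": "move_arm", "data": {"rows": "0 0 0 0 0 0 0.04; 0 0 0 0 0 0 0.04"}}

```text
t: 16.18
eef_pos: [0.4933, 0.0653, 0.1581]
ee_rot: [-3.139, -0.599, -1.229]
force: [0.4, -0.1, -0.5]
width: 0.0533
gripper_force: 25.0
```

```bash
python3 st.py
```

```text
t 16.175 TCP in seat [0.003  0.0007 0.1105] F seat [-0.1097  0.3026 -0.5709] M [1.9113 0.7306 0.1233] rot err tool deg [-0.1663  0.0686  0.0067] w 0.05325269296127291 24.99979019165039
```

{"op": "move_arm", "data": {"rows": "-0.15 0 0 0 0.0007 0.03 0.04; 0 0 0 0 0 0.025 0.04; 0 0 0 0 0 0.014 0.04; 0 0 0 0 0 0.007 0.04; 0 0 0 0 0 0.002 0.04; 0 0 0 -0.002 0 0 0.04; 0 0 0 0 0 0 0.04; 0 0 0 0 0 0 0.04"}}

```text
t: 17.18
eef_pos: [0.5065, 0.0247, 0.0925]
ee_rot: [3.141, -0.6, -1.229]
force: [-0.8, -0.1, -0.6]
width: 0.0529
gripper_force: 25.0
```

```bash
python3 st.py
```

```text
t 17.175 TCP in seat [ 0.0013 -0.0004  0.0323] F seat [-0.502  -0.8301 -0.4236] M [1.8753 0.7883 0.0493] rot err tool deg [-0.0036 -0.0094  0.028 ] w 0.05287364347800421 24.999832212924957
```

{"op": "move_arm", "data": {"rows": "0 0 0 -0.001 -0.0003 0.001 0.04; 0 0 0 -0.001 0 0.001 0.04; 0 0 0 0 0 0.001 0.04; 0 0 0 0 0 0 0.04; 0 0 0 0 0 0 0.04"}}

```text
t: 17.8
eef_pos: [0.5065, 0.024, 0.0886]
ee_rot: [3.14, -0.601, -1.229]
force: [-0.1, -1.3, 0.2]
width: 0.0527
gripper_force: 25.0
```

```bash
python3 st.py
```

```text
t 17.8 TCP in seat [-0.0005 -0.0007  0.0287] F seat [ 1.0449 -0.555  -0.5055] M [ 1.3987  0.9254 -0.2252] rot err tool deg [ 0.0696 -0.0347  0.0228] w 0.05269928675881306 24.9997615814209
```

{"op": "move_arm", "data": {"rows": "0 0 0 -0.0005 0 0.0005 0.04; 0 0 0 0 0 0.0005 0.04; 0 0 0 0 0 0 0.04; 0 0 0 0 0 0 0.04"}}

```text
t: 18.3
eef_pos: [0.5066, 0.0238, 0.088]
ee_rot: [3.141, -0.601, -1.229]
force: [-2.4, -1.1, 6.2]
width: 0.0534
gripper_force: 25.0
```

```bash
python3 st.py
```

```text
t 18.3 TCP in seat [-0.0006 -0.0007  0.028 ] F seat [ 3.7045 -2.6463  4.9576] M [ 0.3614  1.4581 -0.8057] rot err tool deg [ 0.0558 -0.0751  0.0094] w 0.05340507069576303 25.00418186187744
```

{"op": "move_arm", "data": {"rows": "0 0 0 0 0.0005 0 0.04; 0 0 0 0 0 0.0003 0.04; 0 0 0 0 0 0 0.056; 0 0 0 0 0 0 0.06; 0 0 0 0 0 0 0.07; 0 0 0 0 0 0 0.0876; 0 0 0 0 0 0 0.0876"}}

```text
t: 19.18
eef_pos: [0.5063, 0.0239, 0.0873]
ee_rot: [3.141, -0.6, -1.229]
force: [0.9, -0.0, -0.3]
width: 0.0838
gripper_force: 0.0
```

{"op": "move_arm", "data": {"rows": "0 0 0 0.001 0 -0.01 0.0876; 0 0 0 0 0 -0.03 0.0876; 0 0 0 0 0 -0.05 0.0876; 0 0 0 0 0 -0.03 0.0876; 0 0 0 -0.05 0 0 0.0876; 0 0 0 0 0 0 0.0876; 0 0 0 0 0 0 0.0876"}}

```text
t: 20.05
eef_pos: [0.4699, 0.1261, 0.1589]
ee_rot: [3.14, -0.6, -1.228]
force: [-0.2, -0.2, 0.2]
width: 0.0873
gripper_force: 0.0
```

```bash
python3 st.py
python3 - <<'E'
from station import arm
from h import *
import pickle
s=arm.get_state();p,d=arm.grab_frame("wrist");pickle.dump((s,p,d),open("pics/w5.pkl","wb"));cv2.imwrite("pics/w5.png",cv2.convertScaleAbs(p,alpha=1.3))
E
python3 chk.py pics/w5.pkl .031 "(262,100,370,250)"
```

```text
t 20.05 TCP in seat [-0.0503 -0.001   0.1479] F seat [ 0.2026 -0.2491  0.11  ] M [ 1.8084  0.7823 -0.0132] rot err tool deg [ 0.0413 -0.0262  0.0862] w 0.08733995324037844 0.0
pics/w5.pkl 3870 top [-0.0002 -0.0002  0.0306] normal [-0.0009  0.005   1.    ] hull circle [-0.0017  0.0001] 0.02746039371893745
rod zmax 0.057748156544237206 near x -0.021681764201480207
```

View pics/w5.png

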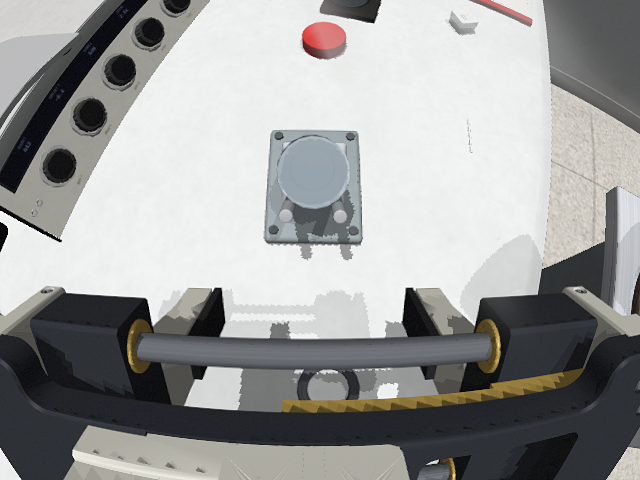

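The glass lies square on the spacer at (313,172), against both rods: its top is 11.7 mm above the spacer and its normal is within 0.005. Next is the retainer, partly visible at (328,385).

Run:
```python
from station import arm
from h import *
p,R=pose(arm.get_state());plan(p,R,np.array([.442,.1705,.12]),down(-1.2296),5)
```

```text
0.01 -6.88 0.01 -0.0129 0.0023 0.0006 0.0876; 0.01 -6.88 0.01 -0.0128 0.0023 0.0021 0.0876; 0.01 -6.88 0.01 -0.0124 0.0023 0.0037 0.0876; 0.01 -6.88 0.01 -0.0119 0.0023 0.0051 0.0876; 0.01 -6.88 0.01 -0.0112 0.0023 0.0065 0.0876;
```

{"op": "move_arm", "data": {"rows": "0 -6.88 0 -0.0129 0.0023 0.0006 0.0876; 0 -6.88 0 -0.0128 0.0023 0.0021 0.0876; 0 -6.88 0 -0.0124 0.0023 0.0037 0.0876; 0 -6.88 0 -0.0119 0.0023 0.0051 0.0876; 0 -6.88 0 -0.0112 0.0023 0.0065 0.0876; 0 0 0 0 0 0.05 0.0876; 0 0 0 0 0 0.03 0.0876; 0 0 0 0 0 0 0.0876"}}

```text
t: 21.1
eef_pos: [0.4408, 0.1688, 0.0384]
ee_rot: [3.137, -0.002, -1.231]
force: [0.4, -0.2, 0.7]
width: 0.0875
gripper_force: 0.0
```

Run:
```python
from station import arm
from h import *
s=arm.get_state();p,R=pose(s);print(p,s["ee_rot"]);plan(p,R,np.array([.442,.1705,.0093]),down(-1.2296),1)
```

```text
[0.4408 0.1688 0.0384] [ 3.1368 -0.0016 -1.231 ]
0.28 -0.09 -0.08 -0.0013 -0.0018 0.0291 0.0876;
```

{"op": "move_arm", "data": {"rows": "0.28 -0.09 -0.08 -0.0013 -0.0018 0.012 0.0876; 0 0 0 0 0 0.01 0.0876; 0 0 0 0 0 0.006 0.0876; 0 0 0 0 0 0 0.0876; 0 0 0 0 0 0 0.0876"}}

```text
t: 21.72
eef_pos: [0.4434, 0.1727, 0.0119]
ee_rot: [-3.137, 0.002, -1.228]
force: [-0.0, -0.3, -0.5]
width: 0.0877
gripper_force: 0.0
```

{"op": "move_arm", "data": {"rows": "-0.25 0.09 0 0.0016 0.002 0.0015 0.0876; 0 0 0 0 0 0.0012 0.0876; 0 0 0 0 0 0 0.0876; 0 0 0 0 0 0 0.0876"}}

```text
t: 22.22
eef_pos: [0.4419, 0.1704, 0.009]
ee_rot: [3.141, 0.0, -1.228]
force: [-0.2, 0.9, -0.5]
width: 0.0874
gripper_force: 0.0
```

{"op": "move_arm", "data": {"rows": "0 0 0 0 0 0 0.04; 0 0 0 0 0 0 0.04; 0 0 0 0 0 0 0.04; 0 0 0 0 0 0 0.04; 0 0 0 0 0 0 0.04; 0 0 0 0 0 0 0.04", "squeeze": 25}}

```text
t: 22.98
eef_pos: [0.4418, 0.1703, 0.0089]
ee_rot: [3.141, 0.0, -1.228]
force: [0.6, -0.2, 0.7]
width: 0.0533
gripper_force: 25.0
```

Run:
```python
from station import arm
from h import *
s=arm.get_state();p,R=pose(s);b=np.array([.442,.1705,.0]);print("ret in tool",R.inv().apply(b-p),s["width"],s["force"],p,s["ee_rot"])
e=p+np.array([0,0,.15]);st=seat+S@np.array([.003,-.0007,.11])
plan(e,R,st,RT,6,.04)
```

```text
ret in tool [-0.0001 -0.0002  0.0089] 0.053257863016519275 [ 0.5774 -0.1967  0.6547] [0.4418 0.1703 0.0089] [ 3.1412  0.     -1.2283]
0.0 5.73 0.01 0.0194 -0.002 0.0002 0.04; 0.0 5.73 0.01 0.0193 -0.002 0.0021 0.04; 0.0 5.73 0.01 0.019 -0.002 0.0041 0.04; 0.0 5.73 0.01 0.0185 -0.002 0.0059 0.04; 0.0 5.73 0.01 0.0178 -0.002 0.0078 0.04; 0.0 5.73 0.01 0.0169 -0.002 0.0095 0.04;
```

{"op": "move_arm", "data": {"rows": "0 0 0 0 0 -0.015 0.04; 0 0 0 0 0 -0.04 0.04; 0 0 0 0 0 -0.05 0.04; 0 0 0 0 0 -0.045 0.04; 0 0 0 0 0 0 0.04"}}

```text
t: 23.6
eef_pos: [0.4437, 0.1718, 0.1625]
ee_rot: [-3.135, 0.003, -1.228]
force: [-0.1, -0.2, -1.4]
width: 0.0535
gripper_force: 25.0
```

{"op": "move_arm", "data": {"rows": "0 5.73 0 0.0194 -0.002 0.0002 0.04; 0 5.73 0 0.0193 -0.002 0.0021 0.04; 0 5.73 0 0.019 -0.002 0.0041 0.04; 0 5.73 0 0.0185 -0.002 0.0059 0.04; 0 5.73 0 0.0178 -0.002 0.0078 0.04; 0 5.73 0 0.0169 -0.002 0.0095 0.04; 0 0 0 0 0 0 0.04; 0 0 0 0 0 0 0.04"}}

```text
t: 24.6
eef_pos: [0.4921, 0.065, 0.1573]
ee_rot: [3.14, -0.598, -1.228]
force: [0.1, 0.2, 0.0]
width: 0.0532
gripper_force: 25.0
```

```bash
python3 st.py
```

```text
t 24.6 TCP in seat [ 0.0025 -0.0006  0.1099] F seat [-0.1122  0.1097  0.1112] M [1.8555 0.754  0.0006] rot err tool deg [0.0091 0.1165 0.0895] w 0.05317661976765718 24.999883328564465
```

{"op": "move_arm", "data": {"rows": "0 0 0 0 0 0.03 0.04; 0 0 0 0 0 0.02 0.04; 0 0 0 0 0 0.010 0.04; 0 0 0 0 0 0.005 0.04; 0 0 0 -0.0015 0 0.001 0.04; 0 0 0 0 0 0 0.04; 0 0 0 0 0 0 0.04"}}

```text
t: 25.48
eef_pos: [0.5046, 0.0312, 0.1027]
ee_rot: [-3.141, -0.6, -1.228]
force: [0.4, 0.8, 0.3]
width: 0.0532
gripper_force: 25.0
```

```bash
python3 st.py
```

```text
t 25.475 TCP in seat [ 0.0014 -0.0001  0.0445] F seat [-0.3525  0.669   0.5537] M [ 1.8462  0.8012 -0.0536] rot err tool deg [-0.0721  0.0146  0.0761] w 0.053201682308224536 24.99978067819029
```

{"op": "move_arm", "data": {"rows": "0 0 0 -0.001 0.0006 0.0015 0.04; 0 0 0 -0.001 0 0.0015 0.04; 0 0 0 0 0 0.001 0.04; 0 0 0 0 0 0 0.04; 0 0 0 0 0 0 0.04"}}

```text
t: 26.1
eef_pos: [0.5041, 0.0299, 0.0979]
ee_rot: [3.141, -0.6, -1.228]
force: [0.5, 0.1, -0.2]
width: 0.0531
gripper_force: 25.0
```

```bash
python3 st.py
```

```text
t 26.1 TCP in seat [-0.0004 -0.001   0.04  ] F seat [-0.0253  0.5193 -0.2095] M [1.8549 0.7873 0.0358] rot err tool deg [-0.0237 -0.005   0.0743] w 0.05313744630161456 24.99976419378072
```

{"op": "move_arm", "data": {"rows": "0 0 0 -0.0004 0 0.0005 0.04; 0 0 0 0 0 0.0005 0.04; 0 0 0 0 0 0 0.04; 0 0 0 0 0 0 0.04"}}

```text
t: 26.6
eef_pos: [0.5042, 0.0299, 0.097]
ee_rot: [3.141, -0.6, -1.228]
force: [-3.3, 2.3, 3.3]
width: 0.0535
gripper_force: 25.0
```

```bash
python3 st.py
```

```text
t 26.6 TCP in seat [-0.0009 -0.0009  0.0392] F seat [-0.8466 -2.3068  4.5602] M [ 1.7552  1.6083 -0.5211] rot err tool deg [-0.0442 -0.0005  0.0728] w 0.05349001758568263 25.0028730975464
```

{"op": "move_arm", "data": {"rows": "0 0 0 -0.0006 0.0004 0 0.04; 0 0 0 0 0 0 0.04; 0 0 0 0 0 0 0.04"}}

```text
t: 26.98
eef_pos: [0.5039, 0.0303, 0.0967]
ee_rot: [-3.141, -0.6, -1.228]
force: [-0.3, 1.9, 3.7]
width: 0.0531
gripper_force: 25.0
```

```bash
python3 st.py
```

```text
t 26.975 TCP in seat [-0.0015 -0.0011  0.0392] F seat [0.5693 0.3125 4.1262] M [1.3913 0.5004 0.0883] rot err tool deg [-0.0571  0.0001  0.0709] w 0.05306241738781897 25.00116556417197
```

{"op": "move_arm", "data": {"rows": "0 0 0 -0.0004 0 0 0.04; 0 0 0 0 0 0 0.04; 0 0 0 0 0 0 0.04"}}

```text
t: 27.35
eef_pos: [0.5038, 0.0304, 0.0966]
ee_rot: [3.142, -0.6, -1.228]
force: [2.2, -0.5, 5.4]
width: 0.0533
gripper_force: 25.0
```

```bash
python3 st.py
```

```text
t 27.35 TCP in seat [-0.0016 -0.0011  0.0392] F seat [4.0063 1.9192 3.7669] M [ 0.423  -0.403   0.4508] rot err tool deg [-0.0445 -0.0258  0.0663] w 0.05334904655653014 25.001035924069583
```

{"op": "move_arm", "data": {"rows": "0 0 0 0 -0.0002 0 0.04; 0 0 0 0 0 0 0.056; 0 0 0 0 0 0 0.06; 0 0 0 0 0 0 0.07; 0 0 0 0 0 0 0.0876; 0 0 0 0 0 0 0.0876"}}

```text
t: 28.1
eef_pos: [0.5036, 0.0304, 0.0962]
ee_rot: [3.141, -0.6, -1.228]
force: [0.3, -0.1, -0.5]
width: 0.0841
gripper_force: 0.0
```

{"op": "move_arm", "data": {"rows": "0 0 0 0.001 0 -0.01 0.0876; 0 0 0 0 0 -0.03 0.0876; 0 0 0 0 0 -0.05 0.0876; 0 0 0 0 0 -0.02 0.0876; 0 0 0 -0.05 0 0 0.0876; 0 0 0 0 0 0 0.04; 0 0 0 0 0 0 0.04"}}

```text
t: 28.98
eef_pos: [0.469, 0.1273, 0.1597]
ee_rot: [3.141, -0.6, -1.227]
force: [0.3, -0.4, 0.5]
width: 0.0729
gripper_force: 0.0
```

```bash
python3 st.py
python3 - <<'E'
from station import arm
from h import *
import pickle
s=arm.get_state();p,d=arm.grab_frame("wrist");pickle.dump((s,p,d),open("pics/w6.pkl","wb"));cv2.imwrite("pics/w6.png",cv2.convertScaleAbs(p,alpha=1.3))
E
python3 chk.py pics/w6.pkl .0405 "(262,100,370,250)"
```

```text
t 28.975 TCP in seat [-0.051  -0.0014  0.1494] F seat [0.6495 0.1655 0.1305] M [ 1.7288  0.7861 -0.0094] rot err tool deg [-0.0298 -0.0067  0.1296] w 0.07294345228088074 0.0
pics/w6.pkl 2161 top [-0.0012 -0.0004  0.0403] normal [-0.0004  0.0048  1.    ] hull circle [-0.0022 -0.0002] 0.027102386942225623
rod zmax 0.057675523206488895 near x -0.021727534764699914
```

View pics/w6.png

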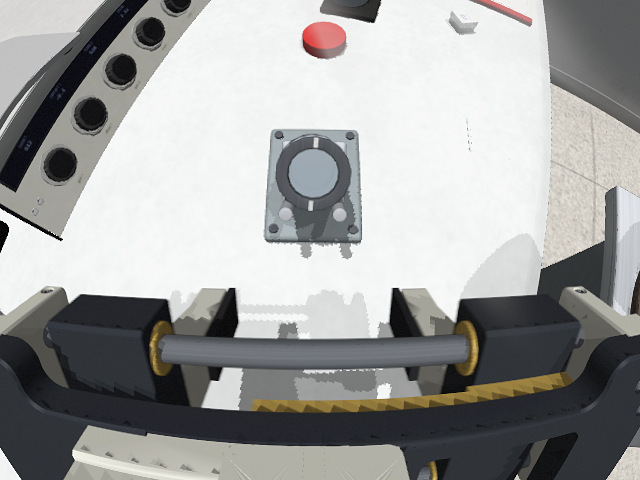

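The ring is square on the glass at (313,172): top at 40.3 mm, normal within 0.005, slots at (316,142) and (310,205). Next I'll press with the fingertips on both sides of the ring, opening 38 mm.

{"op": "move_arm", "data": {"rows": "0 0 0 0.0497 -0.0006 0 0.038; 0 0 0 0 0 0 0.038; 0 0 0 0 0 0.04 0.038; 0 0 0 0 0 0.03 0.038; 0 0 0 0 0 0.015 0.038; 0 0 0 0 0 0.006 0.038; 0 0 0 0 0 0 0.038; 0 0 0 0 0 0 0.038"}}

```text
t: 30.02
eef_pos: [0.5013, 0.041, 0.113]
ee_rot: [-3.14, -0.6, -1.228]
force: [0.0, 0.5, -0.1]
width: 0.0381
gripper_force: 0.0
```

```bash
python3 st.py
```

```text
t 30.025 TCP in seat [-0.0013  0.0001  0.0588] F seat [-0.4294  0.1955  0.1586] M [ 1.7623  0.7369 -0.017 ] rot err tool deg [-0.1071  0.0237  0.0578] w 0.03806171874612425 0.0
```

{"op": "move_arm", "data": {"rows": "-0.1 0 0 0 0.0008 0.004 0.038; 0 0 0 0 0 0.003 0.038; 0 0 0 0 0 0.002 0.038; 0 0 0 0 0 0.001 0.038; 0 0 0 0 0 0.001 0.038; 0 0 0 0 0 0.001 0.038; 0 0 0 0 0 0.0005 0.038; 0 0 0 0 0 0 0.038"}}

```text
t: 31.02
eef_pos: [0.5024, 0.0333, 0.1021]
ee_rot: [3.139, -0.6, -1.228]
force: [-3.9, 2.0, 3.9]
width: 0.0381
gripper_force: 2.7
```

```bash
python3 st.py
```

```text
t 31.025 TCP in seat [-0.0012 -0.0014  0.0456] F seat [-0.4211 -2.9831  5.022 ] M [ 1.6256  1.7344 -0.7144] rot err tool deg [ 0.0705 -0.0059  0.0758] w 0.038060860089897265 2.662844806909561
```

{"op": "move_arm", "data": {"rows": "0 0 0 0 -0.0003 0.001 0.038; 0 0 0 0 0 0.001 0.038; 0 0 0 0 0 0.001 0.038; 0 0 0 0 0 0.001 0.038; 0 0 0 0 0 0 0.038"}}

```text
t: 31.65
eef_pos: [0.5035, 0.0312, 0.0988]
ee_rot: [3.139, -0.6, -1.228]
force: [-3.5, 0.9, 4.1]
width: 0.0383
gripper_force: 2.2
```

```bash
python3 st.py
python3 - <<'E'
from station import arm
from h import *
import pickle
s=arm.get_state();p,d=arm.grab_frame("wrist");pickle.dump((s,p,d),open("pics/w7.pkl","wb"))
E
python3 chk.py pics/w7.pkl .036 "(150,200,500,420)"
```

```text
t 31.65 TCP in seat [-0.0011 -0.0011  0.0415] F seat [ 0.7109 -2.9674  4.5269] M [ 1.4061  1.4339 -0.5279] rot err tool deg [ 0.0798 -0.0167  0.0769] w 0.038344385445158335 2.222259007394314
pics/w7.pkl 1891 top [ 0.0135 -0.0031  0.0336] normal [ 0.0011 -0.0021  1.    ] hull circle [ 0.0004 -0.    ] 0.0254198382767046
rod zmax 0.057557962912282934 near x -0.022320891775868778
```

{"op": "move_arm", "data": {"rows": "0 0 0 0 0 0.001 0.038; 0 0 0 0 0 0.001 0.038; 0 0 0 0 0 0.0006 0.038; 0 0 0 0 0 0 0.038"}}

```text
t: 32.2
eef_pos: [0.5039, 0.0298, 0.0967]
ee_rot: [3.139, -0.6, -1.228]
force: [-4.0, 0.7, 4.2]
width: 0.0382
gripper_force: 2.6
```

{"op": "move_arm", "data": {"rows": "0 0 0 0 0 0.0005 0.038; 0 0 0 0 0 0 0.038; 0 0 0 0 0 0 0.038"}}

```text
t: 32.58
eef_pos: [0.504, 0.0295, 0.0963]
ee_rot: [3.139, -0.6, -1.228]
force: [-3.1, 1.1, 5.6]
width: 0.0378
gripper_force: 2.8
```

```bash
python3 st.py
```

```text
t 32.575 TCP in seat [-0.0011 -0.0012  0.0384] F seat [ 1.4411 -2.5902  5.8055] M [ 1.1494  1.5511 -0.6435] rot err tool deg [ 0.077  -0.0141  0.0709] w 0.03775203492167479 2.7732189171365462
```

{"op": "move_arm", "data": {"rows": "0 0 0 0 0 0.0005 0.038; 0 0 0 0 0 0 0.038; 0 0 0 0 0 0 0.038"}}

```text
t: 32.95
eef_pos: [0.5042, 0.0293, 0.0959]
ee_rot: [3.139, -0.6, -1.228]
force: [-3.5, 1.7, 4.7]
width: 0.038
gripper_force: 2.8
```

{"op": "move_arm", "data": {"rows": "0 0 0 0 0 0.0005 0.038; 0 0 0 0 0 0 0.038; 0 0 0 0 0 0 0.038"}}

```text
t: 33.33
eef_pos: [0.5043, 0.029, 0.0955]
ee_rot: [3.139, -0.6, -1.228]
force: [-2.8, 1.7, 5.2]
width: 0.0379
gripper_force: 2.8
```

```bash
python3 st.py
```

```text
t 33.325 TCP in seat [-0.0011 -0.0011  0.0374] F seat [ 0.8204 -2.059   5.7289] M [ 1.1088  1.5712 -0.5744] rot err tool deg [ 0.0753 -0.013   0.0715] w 0.03787733785216004 2.782819015556015
```

{"op": "move_arm", "data": {"rows": "0 0 0 0 0 0.0005 0.038; 0 0 0 0 0 0 0.038; 0 0 0 0 0 0 0.038"}}

```text
t: 33.7
eef_pos: [0.5044, 0.0288, 0.0951]
ee_rot: [3.139, -0.6, -1.228]
force: [-4.5, 1.0, 5.7]
width: 0.0381
gripper_force: 2.8
```

{"op": "move_arm", "data": {"rows": "0 0 0 0 0 0.0005 0.038; 0 0 0 0 0 0 0.038; 0 0 0 0 0 0 0.038"}}

```text
t: 34.08
eef_pos: [0.5044, 0.0285, 0.0947]
ee_rot: [3.139, -0.6, -1.228]
force: [-4.3, 1.4, 5.6]
width: 0.0383
gripper_force: 2.8
```

```bash
python3 st.py
```

```text
t 34.075 TCP in seat [-0.0011 -0.0012  0.0364] F seat [ 0.8771 -3.6228  6.2024] M [ 1.0459  1.5142 -0.6738] rot err tool deg [ 0.0778 -0.0143  0.0698] w 0.03827471060694164 2.8084946516901255
```

{"op": "move_arm", "data": {"rows": "0 0 0 0 0 0.0005 0.038; 0 0 0 0 0 0 0.038; 0 0 0 0 0 0 0.038"}}

```text
t: 34.45
eef_pos: [0.5045, 0.0284, 0.0946]
ee_rot: [3.14, -0.6, -1.228]
force: [-6.8, 3.5, 9.9]
width: 0.0381
gripper_force: 5.8
```

{"op": "move_arm", "data": {"rows": "0 0 0 0 0 0.0005 0.038; 0 0 0 0 0 0 0.038; 0 0 0 0 0 0 0.038"}}

```text
t: 34.83
eef_pos: [0.5047, 0.0283, 0.0945]
ee_rot: [3.14, -0.601, -1.228]
force: [-11.8, 7.1, 13.5]
width: 0.0379
gripper_force: 9.3
```

```bash
python3 st.py
```

```text
t 34.825 TCP in seat [-0.001  -0.0009  0.0362] F seat [-1.1699 -8.7276 17.1662] M [ 0.851   3.6734 -2.0704] rot err tool deg [ 0.0169 -0.0291  0.0671] w 0.03792628764258596 9.31049625389278
```

{"op": "move_arm", "data": {"rows": "0 0 0 0 0.0006 0.0002 0.038; 0 0 0 0 0 0 0.038; 0 0 0 0 0 0 0.038; 0 0 0 0 0 0 0.038"}}

```text
t: 35.33
eef_pos: [0.5046, 0.0283, 0.0945]
ee_rot: [3.141, -0.6, -1.228]
force: [-9.3, 6.9, 15.0]
width: 0.0381
gripper_force: 8.6
```

```bash
python3 st.py
```

```text
t 35.325 TCP in seat [-0.001  -0.001   0.0362] F seat [ 0.5088 -6.4554 17.779 ] M [ 0.766   2.848  -1.5814] rot err tool deg [-0.0249 -0.0193  0.0671] w 0.03806305116532397 8.56179814785719
```

{"op": "move_arm", "data": {"rows": "0 0 0 0 0.0004 0.0003 0.038; 0 0 0 0 0 0 0.038; 0 0 0 0 0 0 0.038; 0 0 0 0 0 0 0.038"}}

```text
t: 35.83
eef_pos: [0.5046, 0.0283, 0.0945]
ee_rot: [-3.141, -0.6, -1.228]
force: [-9.2, 6.6, 16.6]
width: 0.0378
gripper_force: 9.4
```

```bash
python3 st.py
```

```text
t 35.825 TCP in seat [-0.001  -0.0011  0.0361] F seat [ 1.7276 -6.4555 18.9808] M [ 0.7114  2.7705 -1.4673] rot err tool deg [-0.0637 -0.0134  0.061 ] w 0.0378283568578639 9.356297682970762
```

{"op": "move_arm", "data": {"rows": "0 0 0 0 0 -0.0015 0.038; 0 0 0 0 0 -0.004 0.038; 0 0 0 0 0 -0.02 0.038; 0 0 0 0 0 -0.05 0.038; 0 0 0 0 0 -0.04 0.038; 0 0 0 -0.05 0 0 0.06; 0 0 0 0 0 0 0.0876; 0 0 0 0 0 0 0.0876"}}

```text
t: 36.83
eef_pos: [0.468, 0.1276, 0.1602]
ee_rot: [3.138, -0.601, -1.227]
force: [0.7, -0.3, 0.8]
width: 0.062
gripper_force: 0.0
```

```bash
python3 st.py
python3 - <<'E'
from station import arm
from h import *
import pickle
s=arm.get_state();p,d=arm.grab_frame("wrist");pickle.dump((s,p,d),open("pics/w8.pkl","wb"));cv2.imwrite("pics/w8.png",cv2.convertScaleAbs(p,alpha=1.3))
E
python3 chk.py pics/w8.pkl .028 "(262,100,370,250)"
```

```text
t 36.825 TCP in seat [-0.0512 -0.0023  0.1502] F seat [0.8834 0.5118 0.391 ] M [ 1.74    0.6961 -0.0049] rot err tool deg [ 0.1071 -0.0361  0.1299] w 0.0619902175677143 0.0
pics/w8.pkl 1935 top [-0.0008 -0.      0.0282] normal [-0.0001  0.0061  1.    ] hull circle [-0.0017 -0.0003] 0.026830809861531413
rod zmax 0.05771664654685413 near x -0.021639223837820486
```

View pics/w8.png

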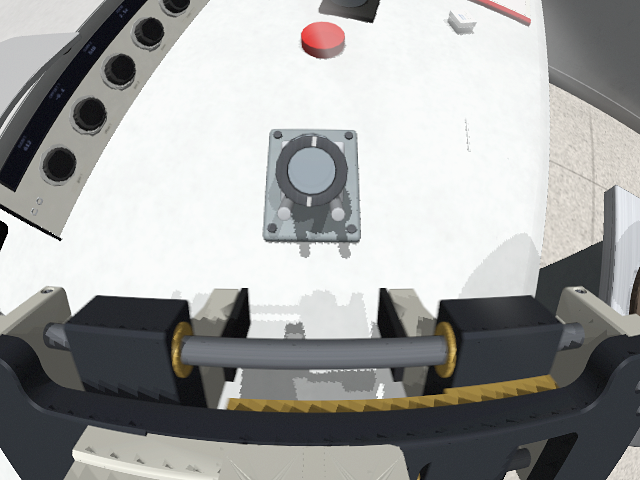

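The ring at (312,171) is square and against both rods. Its top dropped from 40.3 to 28.2 mm, to the hard stop, where I measured about 19 N along the axis. The arm is clear, so I'm handing in.

```bash
python3 -c "
from station import arm
print(arm.job_done())"
```

```text
the job is handed in; nothing more can be done
None
```

The job is handed in, but no verdict came back: the spacer, tissue-pack blank and ring are stacked square against both rods, the platen is at its hard stop and was seated with about 19 N, the arm is clear, and the arm never went near the rubber-pad blank or the bystanders.

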